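Dock the sample carrier, load the welded tube samples and set the transport lock

TASK

Slide the red transport lock grip to its open end stop, then turn the blue carrier tray end for end and slide it, narrow nose first, fully home between the guide rails of the dock. Then lay every welded square tube from the steel plate lengthwise, level and centred in the saddles on the tray's raised ledges, one tube to a saddle, and finally slide the red grip all the way to its locked end stop behind the tray. Leave the tin, the T-joint piece and the electrode pack where they are.

Things in the scene. Friction and masses are not known exactly. Their poses are not given: they have to be found in the camera images.
- lock (a joint): slide of the transport lock on the dock, m: 0 = locked end stop (bolt crosses 25 mm behind the docked tray's tail), 0.040 = open end stop (bolt clear of the tray's path). It moves along the +y axis of dock_seat as the value grows, has about 3 N of dry friction and stays where it is left. It starts locked or nearly so.
- lock_grip (a point): grip point of the red lock grip: an upright block 16 mm along the slide, 24 mm across it, its top 12 mm above this point, 25 mm free beside it on both sides. The bolt and its low channel lie 24 mm or more below this point. Axes as dock_seat.
- dock_seat (a point): point of the fixed dock: where tray_grip lies when the tray is home. +x = direction in which the tray slides in, +y to the left seen along it, z up. The dark deck (8 mm thick, on the bench) has its top 55 mm below this point; its front edge is at x = -113 mm, a back stop for the nose at x = 87 mm. Lock bolt at x = -99 mm, lock grip at y = 95 mm (locked) to 135 mm (open).
- rail_mouth (a point): fixed point on the deck midway between the flared mouths of the two aluminium guide rails; axes as dock_seat, which lies 34 mm further in (+x) and 55 mm higher. The rails are 145 mm apart and 12 mm high, flared over the first 28 mm, and run in to the back stop: the 140 mm nose enters, the 170 mm tail does not.
- tray_grip (a point): middle of the loose tray's black lifting grip, above its centre of mass; +x points to the nose. The grip is a fin 12 mm thick (y), 48 mm long (x), top 15 mm above this point; the tray's underside is 55 mm below. Tray 0.5 kg, floor 8 mm; blue nose part 140 mm wide from x = -43 to +87 mm, yellow tail 170 mm wide from x = -87 to -43 mm. It starts on a 4 mm mat, nose roughly toward the robot.
- tray_nose (a point): middle of the nose edge of the tray, 87 mm ahead (+x) of the grip, 4 mm above the underside.
- seat_1 (a point): saddle 1 on the tray: the point where a tube's middle lies when it rests there, tube lengthwise along the tray's x. It is 46 mm beside and 43 mm ahead of or behind the grip. Two lengthwise ledges 6 mm wide, 20 mm apart, carry the tube 30 mm above the tray's underside; side lips 6 mm high (28 mm before and 24 mm behind the point or the reverse, 8 mm long) leave 36 mm for the 30 mm tube, end lips 6 mm high leave 3.5 to 4 mm at either end. Axes as the tray's.
- seat_2 (a point): saddle 2 on the tray: the point where a tube's middle lies when it rests there, tube lengthwise along the tray's x. It is 46 mm beside and 43 mm ahead of or behind the grip. Two lengthwise ledges 6 mm wide, 20 mm apart, carry the tube 30 mm above the tray's underside; side lips 6 mm high (28 mm before and 24 mm behind the point or the reverse, 8 mm long) leave 36 mm for the 30 mm tube, end lips 6 mm high leave 3.5 to 4 mm at either end. Axes as the tray's.
- seat_3 (a point): saddle 3 on the tray: the point where a tube's middle lies when it rests there, tube lengthwise along the tray's x. It is 46 mm beside and 43 mm ahead of or behind the grip. Two lengthwise ledges 6 mm wide, 20 mm apart, carry the tube 30 mm above the tray's underside; side lips 6 mm high (28 mm before and 24 mm behind the point or the reverse, 8 mm long) leave 36 mm for the 30 mm tube, end lips 6 mm high leave 3.5 to 4 mm at either end. Axes as the tray's.
- seat_4 (a point): saddle 4 on the tray: the point where a tube's middle lies when it rests there, tube lengthwise along the tray's x. It is 46 mm beside and 43 mm ahead of or behind the grip. Two lengthwise ledges 6 mm wide, 20 mm apart, carry the tube 30 mm above the tray's underside; side lips 6 mm high (28 mm before and 24 mm behind the point or the reverse, 8 mm long) leave 36 mm for the 30 mm tube, end lips 6 mm high leave 3.5 to 4 mm at either end. Axes as the tray's.
- tube_1_mid (a point): middle of a butt-welded aluminium square tube sample 75 mm long (its x axis), 30 x 30 mm, with a dark weld bead round its middle, 0.15 kg; starts on the 6 mm steel plate at the right. 3 or 4 of the tubes are present. Saddles and sides are interchangeable.
- tube_2_mid (a point): middle of a butt-welded aluminium square tube sample 75 mm long (its x axis), 30 x 30 mm, with a dark weld bead round its middle, 0.15 kg; starts on the 6 mm steel plate at the right. 3 or 4 of the tubes are present. Saddles and sides are interchangeable.
- tube_3_mid (a point): middle of a butt-welded aluminium square tube sample 75 mm long (its x axis), 30 x 30 mm, with a dark weld bead round its middle, 0.15 kg; starts on the 6 mm steel plate at the right. 3 or 4 of the tubes are present. Saddles and sides are interchangeable.
- tube_4_mid (a point): middle of a butt-welded aluminium square tube sample 75 mm long (its x axis), 30 x 30 mm, with a dark weld bead round its middle, 0.15 kg; starts on the 6 mm steel plate at the right. 3 or 4 of the tubes are present. Saddles and sides are interchangeable.
- dip_tin: green and white dip tin, 70 mm across, 40 high, a bystander at the back; origin at the centre of its underside
- t_coupon: welded grey T-joint test piece, 100 mm long, a bystander at the back; origin at the centre of its underside
- tungsten_pack: flat blue and clear electrode pack, 235 mm long, a bystander at the back; origin at the centre of its underside

How it is judged (in metres and radians):
On the way, in this order (a step that is already met when the one before it is completed fails the run):
1. the red lock grip is at its open end stop (value of joint lock above 0.037 m), for 0.2 s.
2. the tray is home in the rails, nose first (x of tray_grip in the frame of dock_seat above -0.004 m and x of tray_nose in the frame of dock_seat above 0.07 m and horizontal distance between tray_grip and dock_seat below 0.006 m and z of tray_grip in the frame of dock_seat below 0.003 m and angle between the x axis of tray_grip and the x axis of dock_seat, either way round below 0.06 rad), for 0.2 s.
3. every tube lies in a saddle of the docked tray (all of step 2 and (horizontal distance between tube_1_mid and seat_1 below 0.012 m or horizontal distance between tube_1_mid and seat_2 below 0.012 m or horizontal distance between tube_1_mid and seat_3 below 0.012 m or horizontal distance between tube_1_mid and seat_4 below 0.012 m) and z of tube_1_mid in the frame of tray_grip between -0.013 and -0.0075 m and angle between the x axis of each of tube_1_mid, tube_2_mid, tube_3_mid, tube_4_mid and the x axis of tray_grip, either way round below 0.1 rad and (horizontal distance between tube_2_mid and seat_1 below 0.012 m or horizontal distance between tube_2_mid and seat_2 below 0.012 m or horizontal distance between tube_2_mid and seat_3 below 0.012 m or horizontal distance between tube_2_mid and seat_4 below 0.012 m) and z of tube_2_mid in the frame of tray_grip between -0.013 and -0.0075 m and (horizontal distance between tube_3_mid and seat_1 below 0.012 m or horizontal distance between tube_3_mid and seat_2 below 0.012 m or horizontal distance between tube_3_mid and seat_3 below 0.012 m or horizontal distance between tube_3_mid and seat_4 below 0.012 m) and z of tube_3_mid in the frame of tray_grip between -0.013 and -0.0075 m and (horizontal distance between tube_4_mid and seat_1 below 0.012 m or horizontal distance between tube_4_mid and seat_2 below 0.012 m or horizontal distance between tube_4_mid and seat_3 below 0.012 m or horizontal distance between tube_4_mid and seat_4 below 0.012 m) and z of tube_4_mid in the frame of tray_grip between -0.013 and -0.0075 m), for 0.2 s.
4. the red lock grip is at its locked end stop (value of joint lock below 0.003 m), for 0.2 s.
At the end, for the whole second after the job is handed in: The tray is home nose first (within 4 mm of its stop, resting on the deck), every tube lies level in a saddle (within 12 mm of its middle, along the tray within 0.1 rad, resting on the ledges), the lock is within 3 mm of its locked end stop, and all is at rest (all of step 3 and value of joint lock below 0.003 m and velocity of joint lock below 0.01 m/s); the robot touches nothing.
It fails at once if the dip_tin is pushed more than 30 mm (distance of dip_tin from where it was at the start of the episode above 0.03 m).
It fails at once if the t_coupon is pushed more than 30 mm (distance of t_coupon from where it was at the start of the episode above 0.03 m).
It fails at once if the tungsten_pack is pushed more than 30 mm (distance of tungsten_pack from where it was at the start of the episode above 0.03 m).
Of tube_1, tube_2, tube_3, tube_4 only 3 to 4 are there at a start; the rules pass over those that are not, and their reading is None.
At some moment in a run one of tube_1, tube_2, tube_3, tube_4 may be knocked a few centimetres aside while the robot is not near it.
It also fails if it takes over 210 s, if anything falls off the work surface, if the arm or the gripper's body presses on something with over 40 N, if the wrist force passes 120 N, or if a joint passes its speed limit or range.

ROBOT

A 6-joint arm with a two-finger parallel gripper is mounted at the origin on a cart in front of the work surface, level with it; the furniture and walls round the work are solid. World frame = base frame: x ahead of the robot, y to its left, z up, the work surface at z = 0. Lengths are in mm, angles in rad, forces in N, time in s.
With the tool pointing down it reaches from about 325 to 875 mm from the base axis. Payload 4.4 kg.
Tool frame: the origin (TCP) lies on the centre line of the jaws, within the pads' length; the fingertips stand ahead of it and the grasp point (between the pads) lies 6 mm ahead of it (ctrl.tcp_to_tips is the z of the fingertips in the tool frame, in mm); z points along the fingers, y is the line along which they close (so a half turn about z gives the same grasp; the last joint's range is limited). The gripper opens to 85 mm and grips with 20 to 120 N. Pads are 22 mm wide; open, the fingers measure 114 mm over their backs; the gripper's body (76 mm by 85 mm) begins 54 mm behind the grasp point. The pads swing forward as they close: fully open they stand 13 mm farther back than shut.
Start: joints at [0.958, 0.207, 1.542, -0, 1.393, -0.15], TCP at [256.721, 514.511, 256.282] pointing down, gripper open.
Joint ranges: [-2.73, 2.73], [-0.86, 2.22], [0.23, 2.46], [-1.11, 4.25], [0.08, 2.63], [-2.82, 2.82]. Speed limits (rad/s): [2.79, 2.79, 3.14, 3.14, 3.14, 3.14].

INTERFACE

Orientations are given as a 3x3 rotation matrix whose columns are the frame's x, y, z axes.
In Python, from plant import ctrl, sensors, optics gives the robot as it stands. Calls block until the motion is done:
- ctrl.move_ptp(position, orientation): joint-space move of the TCP to a pose.
- ctrl.move_l(position, rot=None, vel=150, threshold=None): straight line of the TCP; rot=None keeps the orientation; vel is the mean speed in mm/s. With threshold (N) it stops when the force on the tool has changed by that much, and returns True; else False.
- ctrl.set_joints(angles): joint-space move.
- ctrl.gripper_to(opening, force=None): finger opening in mm; force is the grip in N (None keeps the last); returns when the fingers have stopped.
- ctrl.hold(seconds).
- ctrl.solve_ik(position, orientation): joint angles nearest the present ones, or None.
- sensors.read_state(): the state.
- optics.grab_frame(name): name is "scene" or "top" or "wrist"; returns (picture, depth): 384x512x3 uint8, red, green, blue; 384x512 float32, mm along the optical axis (not along the pixel's ray), 0 where there is no reading.
- optics.camera_params(name): a dict with "mtx" (3x3 intrinsics, pixels), "R" (3x3) and "t" (3): a world point X has camera coordinates R X + t; the wrist camera has in their place "T_tool_cam" (4x4, takes a point from camera to tool coordinates, whose origin is the TCP and whose axes are the flange's). Camera axes: x right, y down, z forward; pixel columns grow to the right and rows downward; lengths in mm; the calibration is good to about 2 mm. A picture is of the moment at which its call begins: read the wrist's pose just before it. camera_params takes no time and is no camera call.
A pose or a line that the arm cannot do raises ctrl.MotionError and nothing moves.
- ctrl.finish_job(): hands the job in; it is judged then, once.
The state is a dict: "t": time; "q": joint angles; "qvel": joint speeds; "tau": joint torques, N m; "eef_pos": TCP position; "eef_rot": TCP orientation; "force": force on the tool from outside, world axes, zero at the start; "wrist_torque": the same for the moment, N m; "grip_width": finger opening in mm; "grasp_force": force on a finger pad.
Only numpy, scipy, OpenCV 4.12 (cv2) and the standard library are available. Lean on these libraries where they do the work, as an engineer would, in place of code of your own. Each camera call takes 0.05 s, during which the arm holds its last target. There are 200 camera calls.

## Working session

There is one attempt and no reset: what is moved stays moved. The work goes in short steps, each a Python script; the robot and the scene stay as the last script left them, time stands still between calls to the robot, and variables do not carry over. Pictures are saved under pics/ and viewed, at most 14 in all, crops included, and the job is handed in when it is done.

```bash
ls; mkdir -p pics
python3 - <<'E'
from plant import ctrl,sensors,optics
import cv2,numpy as np
for n in("scene","top"):
    im,d=optics.grab_frame(n); p=optics.camera_params(n)
    cv2.imwrite(f"pics/{n}0.png",im[:,:,::-1]); np.save(f"{n}0.npy",d)
    C=-p["R"].T@p["t"]; print(n,p["mtx"].tolist(),p["R"].round(3).tolist(),C.round(0))
print(optics.camera_params("wrist"),ctrl.tcp_to_tips)
s=sensors.read_state();print({k:np.round(v,3).tolist() for k,v in s.items()})
E
```

```text
pics
scene [[446.3176776412872, 0.0, 246.3175518567903], [0.0, 446.3176776412872, 195.9803522925268], [0.0, 0.0, 1.0]] [[0.483, -0.875, 0.011], [-0.507, -0.291, -0.811], [0.713, 0.386, -0.585]] [-350. -502.  803.]
top [[451.8402624670861, 0.0, 251.94589973300808], [0.0, 451.8402624670861, 185.47390041790322], [0.0, 0.0, 1.0]] [[-0.006, -1.0, 0.013], [-0.989, 0.004, -0.146], [0.146, -0.014, -0.989]] [ 326.  -21. 1488.]
{'mtx': array([[306.19785531,   0.        , 252.54494401],
       [  0.        , 306.19785531, 195.63100689],
       [  0.        ,   0.        ,   1.        ]]), 'T_tool_cam': array([[ 1.57963164e-04, -9.59825390e-01, -2.80597924e-01,
         7.19905212e+01],
       [ 9.99999985e-01,  1.73153595e-04, -2.93446750e-05,
         1.45148293e+00],
       [ 7.67523034e-05, -2.80597915e-01,  9.59825403e-01,
        -1.16423923e+02],
       [ 0.00000000e+00,  0.00000000e+00,  0.00000000e+00,
         1.00000000e+00]])} 25.0
{'t': 0.1, 'q': [0.958, 0.207, 1.543, 0.0, 1.394, -0.151], 'qvel': [-0.001, -0.001, -0.002, 0.001, 0.001, -0.002], 'tau': [-0.0, -38.409, -29.255, -0.0, 0.005, -0.0], 'eef_pos': [256.326, 513.98, 255.211], 'eef_rot': [[-0.895, 0.446, -0.001], [0.446, 0.895, -0.002], [0.0, -0.002, -1.0]], 'force': [-0.318, 0.005, -0.681], 'wrist_torque': [-0.012, 0.011, -0.027], 'grasp_force': 0.0, 'grip_width': 85.443}
```

View pics/top0.png

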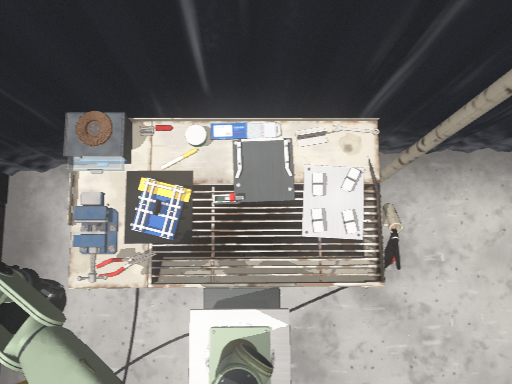

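View pics/scene0.png

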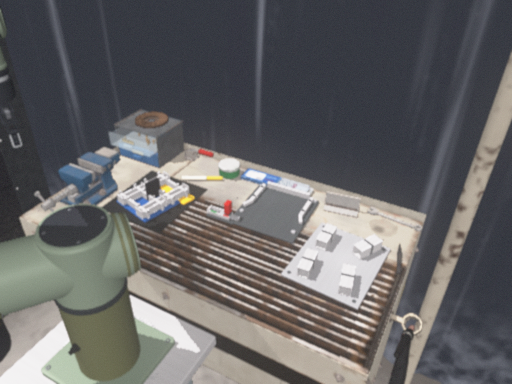

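```bash
cat > h.py <<'E'
from plant import ctrl,sensors,optics
import cv2,numpy as np
def Rz(yaw):
    c,s=np.cos(yaw),np.sin(yaw)
    return np.array([[c,s,0],[s,-c,0],[0,0,-1.]])
def cam(name):
    p=optics.camera_params(name)
    if name!="wrist": return p["mtx"],p["R"].T,-p["R"].T@p["t"]
    s=sensors.read_state(); T=p["T_tool_cam"]; E=np.array(s["eef_rot"])
    return p["mtx"],E@T[:3,:3],E@T[:3,3]+s["eef_pos"]
def look(name,png=None):
    K,R,C=cam(name); im,d=optics.grab_frame(name)
    v,u=np.mgrid[:384,:512]
    r=np.stack([(u-K[0,2])/K[0,0],(v-K[1,2])/K[1,1],np.ones_like(u)],-1)
    X=(r*d[...,None])@R.T+C; X[d==0]=np.nan
    if png: cv2.imwrite(f"pics/{png}.png",im[:,:,::-1])
    return im,X,(K,R,C)
def px2w(c,u,v,z):
    K,R,C=c; r=R@np.array([(u-K[0,2])/K[0,0],(v-K[1,2])/K[1,1],1]); return C+r*(z-C[2])/r[2]
def go(x,y,z,yaw): ctrl.move_ptp([x,y,z],Rz(yaw))
def state(): 
    s=sensors.read_state(); print("t %.1f"%s["t"],np.round(s["eef_pos"],1),"F",np.round(s["force"],1),"w %.1f gf %.1f"%(s["grip_width"],s["grasp_force"])); return s
def ortho(im,X,x0,x1,y0,y1,zmin,zmax,res=1.0):
    "world-aligned picture, row=x down from x1, col=y falling from y1"
    m=np.isfinite(X[...,2])&(X[...,2]>zmin)&(X[...,2]<zmax)
    return m&(X[...,0]>x0)&(X[...,0]<x1)&(X[...,1]>y0)&(X[...,1]<y1)
E
python3 - <<'E'
from h import *
im,X,c=look("top")
for n,u,v,z in [("tray",160,208,50),("grip",233,198,50),("deckFL",235,201,8),("deckFR",293,200,8),("deckBL",236,138,8),("deckBR",293,140,8),("t1",318,184,36),("t2",351,180,36),("t3",318,220,36),("t4",349,222,36),("tin",196,133,40),("pack",245,130,5)]:
    print(n,px2w(c,u,v,z).round(0),X[v,u].round(0))
E
```

```text
tray [467. 252.  50.] [470. 257.  22.]
grip [498.  20.  50.] [497.  19.  61.]
deckFL [493.  14.   8.] [493.  14.  11.]
deckFR [ 496. -177.    8.] [ 497. -179.   -7.]
deckBL [706.  11.   8.] [704.  11.  16.]
deckBR [ 699. -181.    8.] [ 702. -182.   -3.]
t1 [ 545. -257.   36.] [ 544. -256.   40.]
t2 [ 557. -365.   36.] [ 558. -366.   33.]
t3 [ 427. -253.   36.] [ 427. -253.   36.]
t4 [ 420. -353.   36.] [ 420. -352.   39.]
tin [715. 142.  40.] [716. 142.  40.]
pack [735. -20.   5.] [733. -20.  13.]
```

Run:
```python
from h import *
go(590,-40,280,0); state(); look("wrist","w1"); 
im,X,c=look("wrist"); np.save("w1X.npy",X); np.save("w1i.npy",im)
```

```text
t 2.5 [590.  -39.1 279.9] F [ 0.  -0.   0.5] w 85.9 gf 0.0
```

View pics/w1.png

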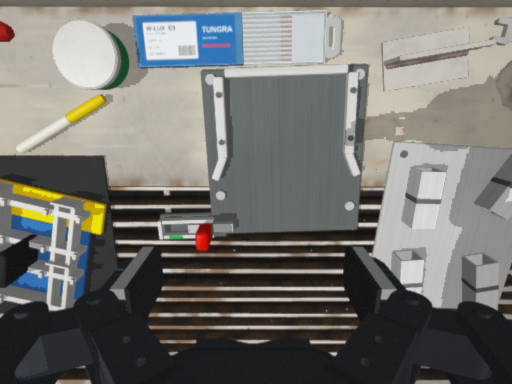

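Run:
```python
from h import *
im=np.load("w1i.npy");X=np.load("w1X.npy");c=cam("wrist")
g=im.astype(int).sum(2)/3
P={"L":[],"R":[]}
for v in range(85,140,3):
    row=g[v]; 
    l=285
    while row[l]<140:l-=1
    r=285
    while row[r]<140:r+=1
    P["L"].append(px2w(c,l+.5,v,8)[:2]);P["R"].append(px2w(c,r-.5,v,8)[:2])
for k in P:
    a=np.array(P[k]); f=np.polyfit(a[:,0],a[:,1],1); print(k,f,"y at 609:",np.polyval(f,609),a[[0,-1]].round(1).tolist())
for u in (250,285,320):
    v=120
    while g[v,u]<140:v-=1
    print("stop",px2w(c,u,v+.5,8).round(1), end=" ")
    v=150
    while 40<g[v,u]<140 and v<300: v+=1
    print("front",v,px2w(c,u,v,8).round(1))
hsv=cv2.cvtColor(im,cv2.COLOR_RGB2HSV)
m=((hsv[...,0]<6)|(hsv[...,0]>174))&(hsv[...,1]>150)&(hsv[...,2]>80); m[:, :150]=0;m[:200]=0
v,u=np.nonzero(m);print("red px",u.min(),u.max(),v.min(),v.max()); Z=X[m]
print("red z pct",np.nanpercentile(Z[:,2],[2,20,50,80,90,98]).round(1))
t=Z[Z[:,2]>np.nanpercentile(Z[:,2],90)-5];print("top xy",t.min(0).round(1),t.max(0).round(1))
```

```text
L [  0.03391967 -24.8834881 ] y at 609: -4.226409384090591 [[685.5, -1.4], [621.7, -3.5]]
R [ 7.22452594e-02 -1.98193415e+02] y at 609: -154.19605206184374 [[685.8, -149.6], [622.0, -153.9]]
stop [695.1 -34.2   8. ] front 234 [493.  -34.1   8. ]
stop [696.3 -75.7   8. ] front 232 [496. -82.   8.]
stop [ 698.5 -117.1    8. ] front 231 [ 497.6 -129.8    8. ]
red px 195 211 224 250
red z pct [-12.4  43.   58.9  60.6  61.1  61.9]
top xy [495.2  16.   56.3] [518.1  32.   62.8]
```

```bash
python3 -c "
import cv2;i=cv2.imread('pics/w1.png')[180:280,130:260];cv2.imwrite('pics/w1c.png',cv2.resize(i,None,fx=6,fy=6,interpolation=2))"
```

```text
(no output)
```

View pics/w1c.png

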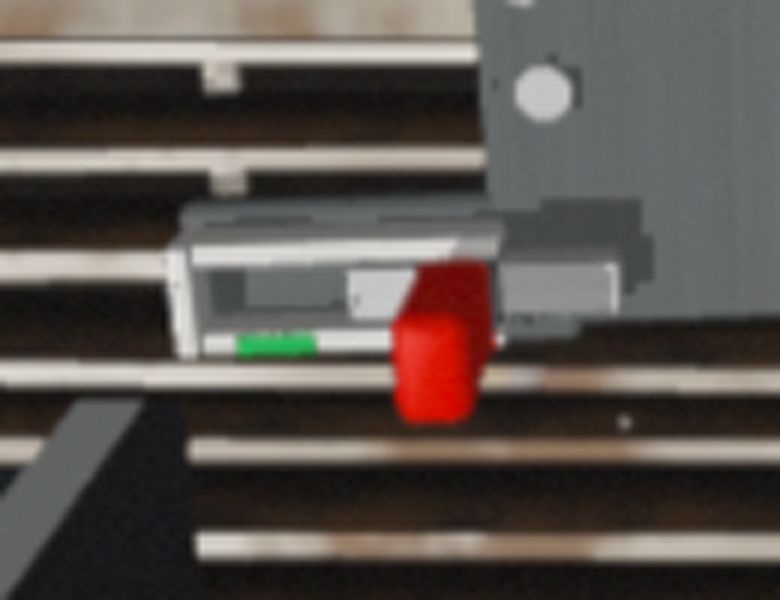

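Run:
```python
from h import *
Y=.047
ctrl.gripper_to(34,40)
go(507,24,130,Y); ctrl.move_l([507,24,57.5],vel=80,threshold=10); state()
ctrl.gripper_to(5,40); s=state(); p=np.array(s["eef_pos"])
d=np.array([-np.sin(Y),np.cos(Y),0])
print(ctrl.move_l(p+d*55,vel=30,threshold=15)); s=state(); print("moved",(np.array(s["eef_pos"])-p)@d)
ctrl.hold(.4); state()
ctrl.gripper_to(34); ctrl.move_l(np.array(sensors.read_state()["eef_pos"])+[0,0,90]); state()
go(480,235,300,np.pi); look("wrist","w2"); im,X,c=look("wrist"); np.save("w2X.npy",X); np.save("w2i.npy",im)
```

```text
t 4.9 [507.6  23.9  58. ] F [ 0.4  1.  -0.2] w 34.1 gf 0.0
t 5.2 [507.7  23.8  58.4] F [-0.5 -1.   4.1] w 15.2 gf 41.6
True
t 6.3 [506.7  52.3  58.4] F [-0.4 -2.   2.7] w 14.9 gf 42.3
moved 28.533527466995313
t 6.7 [506.8  52.2  58.4] F [-0.9  1.1  1.9] w 15.2 gf 41.9
t 7.8 [506.1  51.5 147.7] F [ 0.3  1.2 -0.5] w 34.2 gf 0.0
```

View pics/w2.png

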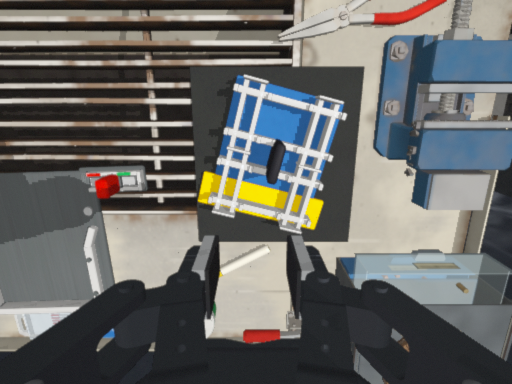

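Run:
```python
from h import *
im=np.load("w2i.npy");X=np.load("w2X.npy");c=cam("wrist")
dark=(im.max(2)<60); dark[:125]=0;dark[200:]=0;dark[:,:255]=0;dark[:,300:]=0
n,l,st,ce=cv2.connectedComponentsWithStats(dark.astype(np.uint8)); k=1+st[1:,4].argmax()
m=l==k; print(st[k]); Z=X[m]; print(np.nanpercentile(Z[:,2],[5,50,95]).round(1))
T=Z[Z[:,2]>68]; print("fin depth top",len(T),np.median(T,0).round(1),T.min(0).round(1),T.max(0).round(1))
v,u=np.nonzero(m&(X[...,2]>68)); P=np.array([px2w(c,a,b,74)[:2] for a,b in zip(u,v)]).astype(np.float32)
print(cv2.minAreaRect(P)); w,V=np.linalg.eigh(np.cov(P.T)); print("fin axis",np.arctan2(*V[::-1,1]))
hsv=cv2.cvtColor(im,cv2.COLOR_RGB2HSV)
b=(hsv[...,0]>100)&(hsv[...,0]<125)&(hsv[...,1]>120); y=(hsv[...,0]>20)&(hsv[...,0]<35)&(hsv[...,1]>150)
b[:60]=0;b[235:]=0;b[:,:195]=0;b[:,350:]=0;y[235:]=0
for nm,mm in(("blue",b),("yel",y)):
    v,u=np.nonzero(mm);P=np.array([px2w(c,a,q,12)[:2] for a,q in zip(u,v)]).astype(np.float32); print(nm,cv2.minAreaRect(P))
```

```text
[266 140  18  43 352]
[36.  71.  73.4]
fin depth top 233 [474.  260.6  71.9] [448.1 253.1  68.3] [492.8 270.4  74.5]
((470.309326171875, 262.143798828125), (10.522136688232422, 45.91801071166992), 75.7608642578125)
fin axis 2.958302610941348
blue ((449.7648010253906, 268.63983154296875), (139.93824768066406, 128.05313110351562), 75.56666564941406)
yel ((534.1644897460938, 246.9738006591797), (170.6664276123047, 46.219444274902344), 75.56664276123047)
```

Run:
```python
from h import *
Y=.047; S=np.array([608.7,-77.8]); dx=np.array([np.cos(Y),np.sin(Y)])
ctrl.gripper_to(34,100)
go(471,262.8,150,2.89); ctrl.move_l([471,262.8,69],vel=80,threshold=10); state()
ctrl.gripper_to(3,100); s=state()
ctrl.move_l([471,262.8,220],vel=100); state()
a=S-128*dx
go(440,120,230,1.4)
go(*a,150,Y); s=state(); ctrl.hold(.3);s=state()
look("wrist","w3"); im,X,c=look("wrist"); np.save("w3X.npy",X); np.save("w3i.npy",im)
```

```text
t 12.2 [471.6 263.   69.6] F [-0.6 -0.4 -0.2] w 34.1 gf 0.0
t 12.6 [471.6 262.8  69.9] F [-0.7 -1.4  5.6] w 10.4 gf 98.3
t 14.2 [470.5 262.6 219. ] F [ 0.3 -0.6 -5.5] w 9.7 gf 97.4
t 16.2 [481.2 -83.1 150.1] F [ 0.1  0.1 -6.2] w 10.4 gf 97.4
t 16.5 [481.2 -82.9 150.5] F [ 1.3  0.8 -5.7] w 10.3 gf 97.4
```

View pics/w3.png

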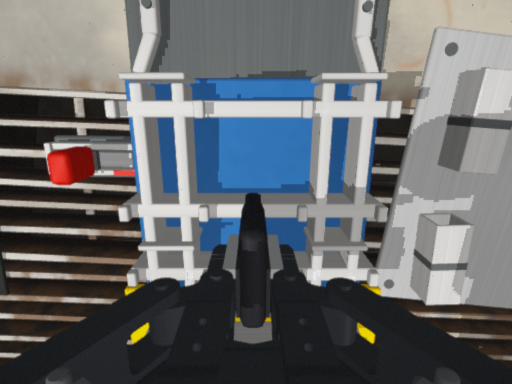

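Run:
```python
from h import *
Y=.047; S=np.array([608.7,-77.8]); dx=np.array([np.cos(Y),np.sin(Y)])
a=S-128*dx
print(ctrl.move_l([*a,76],vel=60,threshold=10)); state()
b=S-20*dx
print(ctrl.move_l([*b,76],vel=50,threshold=15)); state()
b=S+6*dx
print(ctrl.move_l([*b,76],vel=20,threshold=15)); s=state(); p=np.array(s["eef_pos"])
print("dock xy",(p[:2]-S)@dx,(p[:2]-S)@[-dx[1],dx[0]])
```

```text
False
t 18.0 [481.3 -84.   76.5] F [ 0.2 -0.5 -5.1] w 10.3 gf 97.4
False
t 20.3 [588.5 -78.7  75.9] F [ 0.2 -0.2 -4.6] w 10.1 gf 97.4
True
t 21.5 [608.8 -77.4  74.2] F [-1.6 -0.8  2.9] w 10.7 gf 98.7
dock xy 0.15257168798474188 0.44096401149213565
```

Run:
```python
from h import *
Y=.047
p=np.array(sensors.read_state()["eef_pos"])
print(ctrl.move_l(p-[0,0,3],vel=10,threshold=8)); state()
ctrl.gripper_to(34); state()
ctrl.move_l([p[0],p[1],190],vel=100)
go(520,-290,330,0); look("wrist","w4"); im,X,c=look("wrist"); np.save("w4X.npy",X); np.save("w4i.npy",im);state()
```

```text
True
t 21.7 [608.9 -77.4  74.3] F [-2.3 -0.6  3.9] w 10.6 gf 99.0
t 22.1 [606.9 -77.   72.1] F [0.5 0.  0.5] w 34.3 gf 0.0
t 24.5 [ 520.2 -288.3  328.3] F [ 0.1 -0.3  0.6] w 34.2 gf 0.0
```

View pics/w4.png

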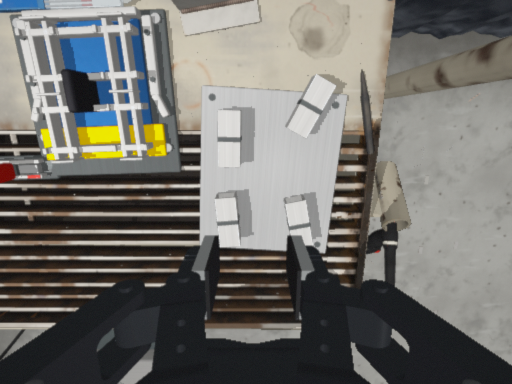

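```bash
cat > tubes.py <<'E'
from h import *
def tubes(im,X,c,box):
    m=(X[...,2]>27)&(X[...,2]<46)&(X[...,0]>box[0])&(X[...,0]<box[1])&(X[...,1]>box[2])&(X[...,1]<box[3])
    m=cv2.morphologyEx(m.astype(np.uint8),cv2.MORPH_CLOSE,np.ones((5,5)))
    m=cv2.morphologyEx(m,cv2.MORPH_OPEN,np.ones((3,3)))
    n,l,st,ce=cv2.connectedComponentsWithStats(m); out=[]
    for k in range(1,n):
        if st[k,4]<150: continue
        v,u=np.nonzero(l==k); P=np.array([px2w(c,a,b,36)[:2] for a,b in zip(u,v)],np.float32)
        (cx,cy),(w,h),a=cv2.minAreaRect(P); a=np.radians(a)
        if w<h: a+=np.pi/2
        a=(a+np.pi/2)%np.pi-np.pi/2
        out.append((cx,cy,a)); print("tube",round(cx,1),round(cy,1),"ang %.3f"%a,"size",round(w),round(h),"z",np.nanmedian(X[l==k][:,2]).round(1))
    return out
E
python3 - <<'E'
from tubes import *
im=np.load("w4i.npy");X=np.load("w4X.npy");c=cam("wrist")
tubes(im,X,c,(350,650,-430,-210))
m=(X[...,2]>70)&(X[...,2]<90)&(X[...,1]<-40)&(X[...,1]>-110)&(X[...,0]>560)&(X[...,0]<650)
v,u=np.nonzero(m);P=np.array([px2w(c,a,b,78)[:2] for a,b in zip(u,v)],np.float32);print(len(P),cv2.minAreaRect(P))
E
```

```text
tube 590.8 -360.7 ang -0.483 size 31 74 z 34.8
tube 549.7 -254.7 ang -0.009 size 30 73 z 34.8
tube 431.8 -250.6 ang 0.078 size 75 31 z 34.8
tube 430.4 -352.8 ang 0.188 size 71 31 z 34.8
516 ((607.2181396484375, -79.64385986328125), (46.483306884765625, 14.398429870605469), 2.2899301052093506)
```

```bash
cat > job.py <<'E'
from tubes import *
T=np.array([608.5,-77.5]); Y=.045
ex=np.array([np.cos(Y),np.sin(Y)]); ey=np.array([-np.sin(Y),np.cos(Y)])
def pick(x,y,a):
    ctrl.gripper_to(60,60); go(x,y,200,a); ctrl.hold(.15)
    im,X,c=look("wrist"); L=tubes(im,X,c,(x-70,x+70,y-60,y+60))
    x,y,a=min(L,key=lambda t:np.hypot(t[0]-x,t[1]-y))
    go(x,y,90,a); hit=ctrl.move_l([x,y,37],vel=60,threshold=10)
    ctrl.gripper_to(20,60); s=state()
    if hit or abs(s["grip_width"]-30)>3: raise SystemExit("bad grasp")
    ctrl.move_l([x,y,180],vel=120)
def place(sx,sy):
    p=T+43*sx*ex+46*sy*ey
    go(*p,150,Y); ctrl.move_l([*p,85],vel=80); print("hit",ctrl.move_l([*p,67],vel=20,threshold=4)); state()
    ctrl.gripper_to(41); ctrl.move_l([*p,150],vel=100); state()
E
python3 - <<'E'
from job import *
pick(549.7,-254.7,-.009); place(1,-1)
go(560,-80,230,Y); ctrl.hold(.15); im,X,c=look("wrist","w5"); np.save("w5X.npy",X); np.save("w5i.npy",im)
E
```

```text
tube 550.3 -255.0 ang -0.011 size 31 74 z 34.8
t 27.6 [ 550.9 -255.5   37.8] F [-0.8  1.1  2.7] w 28.9 gf 60.4
hit True
t 31.4 [ 653.4 -121.5   69.8] F [-0.2  0.4  4.3] w 28.8 gf 60.5
t 32.6 [ 652.8 -121.3  149. ] F [ 0.3  0.3 -0.3] w 40.9 gf 0.0
```

View pics/w5.png

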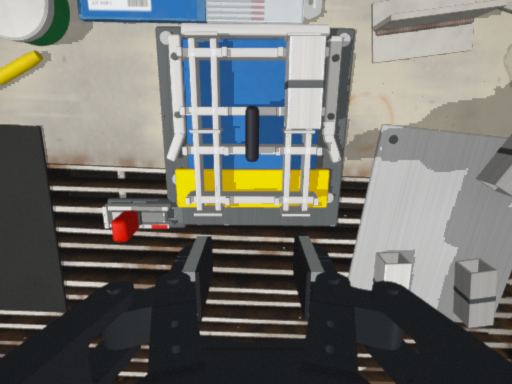

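Run:
```python
from job import *
pick(590.8,-360.7,-.483); place(1,1)
pick(431.8,-250.6,.078); place(-1,-1)
pick(430.4,-352.8,.188); place(-1,1)
go(560,-80,230,Y); ctrl.hold(.15); im,X,c=look("wrist","w6"); np.save("w6X.npy",X); np.save("w6i.npy",im)
m=(X[...,2]>62)&(X[...,2]<73)
for sx in(1,-1):
  for sy in(1,-1):
    p=T+43*sx*ex+46*sy*ey
    d=X[...,:2]-p; mm=m&(abs(d@ex)<43)&(abs(d@ey)<24)
    v,u=np.nonzero(mm)
    P=np.array([px2w(c,a,b,68)[:2]-p for a,b in zip(u,v)],np.float32)
    print(sx,sy,cv2.minAreaRect(P),[round(float(np.nanmedian(X[mm&(abs(d@ex-o)<8)][:,2])),1) for o in(-28,0,28)])
```

```text
tube 590.9 -362.2 ang -0.490 size 29 75 z 34.8
t 37.0 [ 591.4 -362.7   37.9] F [ 0.2 -0.3  2.5] w 29.1 gf 60.6
hit True
t 41.3 [649.2 -29.6  69.9] F [-0.   0.4  4.3] w 29.4 gf 60.8
t 42.5 [648.7 -29.5 149.1] F [ 0.2  1.4 -0.2] w 41.1 gf 0.0
tube 431.3 -250.3 ang 0.080 size 74 30 z 34.8
t 46.2 [ 431.9 -250.8   37.7] F [ 0.5 -0.2  2.6] w 29.1 gf 60.2
hit True
t 50.0 [ 567.4 -125.3   69.7] F [0.2 0.7 3.9] w 28.9 gf 60.2
t 51.2 [ 567.  -125.2  149.2] F [-0.1  0.4  0.3] w 40.9 gf 0.0
tube 426.4 -353.5 ang 0.207 size 75 29 z 34.8
t 54.7 [ 426.9 -354.1   37.8] F [ 0.5 -0.4  3.1] w 28.7 gf 60.2
hit True
t 59.1 [563.3 -33.5  69.8] F [-1.   0.4  3.6] w 29.0 gf 60.4
t 60.3 [562.8 -33.4 149.2] F [0.5 0.5 1.1] w 40.7 gf 0.0
1 1 ((-0.6032257080078125, 1.1681499481201172), (73.52302551269531, 31.1679630279541), 2.620739698410034) [66.8, 67.0, 66.8]
1 -1 ((-2.194244384765625, 2.2740354537963867), (73.74208068847656, 30.719152450561523), 2.6212878227233887) [66.8, 67.1, 66.8]
-1 1 ((-1.3911247253417969, 0.8306198120117188), (74.01480102539062, 30.781654357910156), 2.624936103820801) [66.8, 67.0, 66.8]
-1 -1 ((-0.4031524658203125, 2.196354866027832), (73.83618927001953, 30.78489112854004), 2.6484529972076416) [66.7, 66.9, 66.8]
```

View pics/w6.png

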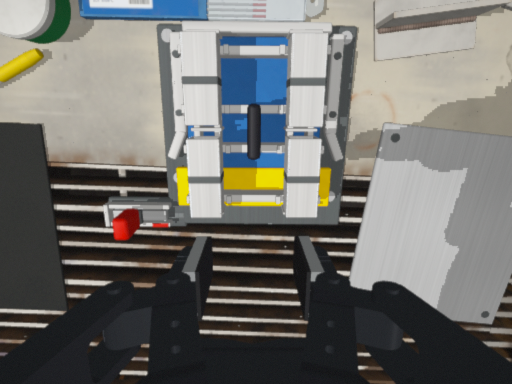

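Run:
```python
from job import *
go(506.5,52,150,.047); ctrl.gripper_to(34,40)
print(ctrl.move_l([506.5,52,58],vel=60,threshold=10)); ctrl.gripper_to(5,40); p=np.array(state()["eef_pos"])
print(ctrl.move_l(p-[*(ey*52),0],vel=30,threshold=15)); s=state(); print("moved",(np.array(s["eef_pos"])-p)[:2]@ey)
ctrl.hold(.3); s=state(); q=np.array(s["eef_pos"])
ctrl.gripper_to(34); ctrl.move_l([q[0],q[1],160]); state()
go(560,-60,230,Y); ctrl.hold(.3); look("wrist","w7")
```

```text
False
t 63.9 [506.8  52.   58.5] F [-1.1 -0.3  3.3] w 15.1 gf 41.2
True
t 65.2 [508.2  12.   58.5] F [0.4 1.8 4.3] w 15.5 gf 41.3
moved -40.03875548080521
t 65.5 [508.2  12.   58.5] F [ 0.7 -0.5  3.4] w 15.2 gf 41.3
t 66.6 [507.3  12.1 159.1] F [-0.2  0.4 -1.2] w 34.0 gf 0.0
```

View pics/w7.png

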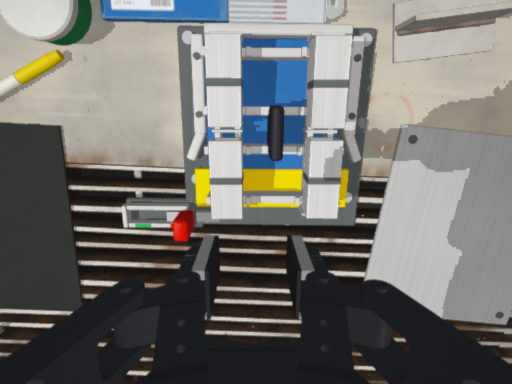

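Run:
```python
from job import *
go(600,-78,270,Y); ctrl.hold(.3)
im,X,c=look("wrist")
m=(X[...,2]>72)&(X[...,2]<90)&(im.max(2)<90)&(abs(X[...,1]+78)<30)&(abs(X[...,0]-608)<60)
v,u=np.nonzero(m);P=np.array([px2w(c,a,b,78)[:2] for a,b in zip(u,v)],np.float32);print(len(P),cv2.minAreaRect(P))
print("fin along x",((P-T)@ex).min(),((P-T)@ex).max())
h=cv2.cvtColor(im,cv2.COLOR_RGB2HSV);y=(h[...,0]>20)&(h[...,0]<35)&(h[...,1]>150)&(X[...,1]<20)&(X[...,1]>-170)&(X[...,0]<590)
v,u=np.nonzero(y);P=np.array([px2w(c,a,b,16)[:2]-T for a,b in zip(u,v)]);print("yellow x",np.percentile(P@ex,[1,99]),"y",np.percentile(P@ey,[1,99]))
g=im.mean(2)
v0,u0=np.nonzero((np.hypot(X[...,0]-640,X[...,1]+78)<1.5)); u0,v0=int(u0.mean()),int(v0.mean())
print(u0,v0)
for v in range(v0,10,-2): print(v,px2w(c,u0,v,12)[0].round(0),im[v,u0],X[v,u0,2].round(0))
```

```text
485 ((609.320068359375, -76.11815643310547), (46.5170783996582, 11.054594993591309), 2.3681130409240723)
fin along x -22.364347481800763 24.141762597468325
yellow x [-86.31691453 -43.2829038 ] y [-81.73888122  85.54237401]
256 132
132 640.0 [ 49 117 180] 14.0
130 642.0 [ 51 117 183] 15.0
128 645.0 [ 50 117 182] 15.0
126 647.0 [ 46 112 177] 15.0
124 649.0 [ 47 112 176] 14.0
122 652.0 [ 47 112 176] 15.0
120 654.0 [ 48 110 175] 13.0
118 656.0 [ 47 110 175] 14.0
116 659.0 [ 49 111 175] 15.0
114 661.0 [ 45 111 175] 15.0
112 663.0 [ 47 111 175] 16.0
110 665.0 [ 48 110 175] 15.0
108 668.0 [ 47 109 174] 16.0
106 670.0 [ 48 109 174] 15.0
104 672.0 [ 40  93 152] 15.0
102 674.0 [102 131 178] 13.0
100 677.0 [210 210 207] 37.0
98 679.0 [215 214 212] 37.0
96 681.0 [215 214 211] 37.0
94 683.0 [185 185 186] 37.0
92 685.0 [ 50 111 176] 15.0
90 688.0 [ 48 113 179] 16.0
88 690.0 [ 48 115 180] 16.0
86 692.0 [ 50 116 180] 16.0
84 694.0 [ 58  99 152] 15.0
82 696.0 [142 142 141] 24.0
80 698.0 [215 214 211] 26.0
78 700.0 [215 214 211] 27.0
76 703.0 [211 210 207] 26.0
74 705.0 [205 204 201] 27.0
72 707.0 [18
[... 153 characters left out ...]
0
60 719.0 [185 165 167] 11.0
58 721.0 [198 200 202] 12.0
56 724.0 [180 148 151] 11.0
54 726.0 [199 202 204] 11.0
52 728.0 [175 151 155] 12.0
50 730.0 [188 183 185] 12.0
48 732.0 [191 187 189] 11.0
46 734.0 [183 157 159] 12.0
44 736.0 [198 201 203] 12.0
42 738.0 [179 146 149] 12.0
40 740.0 [188 191 194] 11.0
38 742.0 [184 174 177] 12.0
36 744.0 [184 162 165] 12.0
34 746.0 [196 199 201] 11.0
32 748.0 [180 146 148] 10.0
30 750.0 [198 201 204] 13.0
28 752.0 [177 163 167] 13.0
26 754.0 [183 162 164] 10.0
24 756.0 [196 199 202] 11.0
22 757.0 [178 145 146] 11.0
20 759.0 [191 194 196] 13.0
18 761.0 [172 176 177] 10.0
16 763.0 [179 177 170] 10.0
14 765.0 [187 179 162] 0.0
12 767.0 [175 166 149] -1.0
```

Blue runs right up to the back stop (nose touching it, no gap), so the tray is home; handing in.

Run:
```python
from h import *
print(ctrl.finish_job())
```

```text
the job is handed in; nothing more can be done
None
```

The job is handed in, with no verdict returned: the tray is docked nose first, all four tubes lie level in their saddles, and the lock grip is back at its locked end stop after a full 40 mm of travel.

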